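Nest the empty parts tote

ROBOT

A 6-joint arm with a two-finger parallel gripper is mounted at the origin on the work surface; the furniture and walls round the work are solid. World frame = base frame: x ahead of the robot, y to its left, z up, the work surface at z = 0. Lengths are in m, angles in rad, forces in N, time in s.
With the tool pointing down it reaches from about 0.325 to 0.9 m from the base axis. Payload 6.1 kg.
Tool frame: the origin (TCP) lies midway between the tips of the shut fingers; the grasp point (between the pads) lies 19 mm behind it (grip_depth is the distance from the TCP to the grasp point, in m); z points along the fingers, y is the line along which they close (so a half turn about z gives the same grasp; the last joint's range is limited). The gripper opens to 87 mm and grips with 3 to 60 N. Pads are 19 mm wide; open, the fingers measure 117 mm over their backs; the gripper's body (75 mm by 190 mm) begins 51 mm behind the grasp point.
Start: joints at [-1.393, 0.22, 1.526, -0, 1.395, -0.126], TCP at [0.187, -0.596, 0.223] pointing down, gripper open.
Joint ranges: [-2.98, 2.98], [-0.91, 2.08], [0.09, 2.57], [-1.24, 4.39], [0.2, 2.65], [-2.68, 2.68]. Speed limits (rad/s): [2.57, 2.57, 3.01, 3.14, 3.14, 3.14].

INTERFACE

Orientations are given as a rotation vector (axis times angle).
In Python, from rig import * gives the robot as it stands.
- The arm moves only by the tool servo_tool, never from a script. Its arguments are lists of equal length, an entry for each row: "delta_pos": the shift along the tool's x, y, z in shares of 0.4 m (1.0 is 0.4 m), a list of three; "dr": the turn, a rotation vector about the tool's x, y, z in normalised numbers (1 is 360 degrees), a list of three; "jaw": the opening, from 0 (shut) to 1 (fully open). A call has 1 to 8 rows; each row is the pose to reach, as a shift and turn from the pose commanded when the call began, along the tool's axes at that moment; what a row does not reach only later rows make up. A row lasts 1/8 s, in which the tool goes at most 62.5 mm and 10.7 degrees, less where a joint would pass 70% of its speed; a pose out of reach is approached as far as the arm can. A call with a gripper value outside its range is refused whole. The fingers move at their own pace and stop on an object; the grip force is fixed at half the most. Time passes only in rows, so rows that repeat a pose let the fingers close. It gives the time, the measured TCP pose, the force, the opening and the grip force at its end, in the units of the state.
- state(): the state, without advancing time (a new reading comes with each control period).
- camera(name): name is "side" or "top"; returns the picture (480x640x3 uint8, red, green, blue); there is no depth.
- camera_info(name): a dict with "fx", "fy", "cx", "cy" (pixels), "cam_to_world" (4x4, takes a point from camera to world coordinates). Camera axes: x right, y down, z forward; pixel columns grow to the right and rows downward; lengths in m; the calibration is good to about 2 mm. A picture is of the moment at which its call begins. camera_info takes no time and is no camera call.
- finish_job(): hands the job in; it is judged then, once.
The state is a dict: "t": time; "q": joint angles; "joint_velocities": joint speeds; "tau": joint torques, N m; "tcp_pos": TCP position; "tool_rot": TCP orientation; "ft_force": force on the tool from outside, world axes, zero at the start; "wrist_torque": the same for the moment, N m; "opening": opening from 0.0 (shut) to 1.0 (fully open); "finger_force": force on a finger pad.
Only numpy, scipy, OpenCV 4.12 (cv2) and the standard library are available. Lean on these libraries where they do the work, as an engineer would, in place of code of your own. Each camera call takes 0.05 s, during which the arm holds its last target. There are 200 camera calls.

TASK

The empty blue tote was left stacked on the grey tote in the steel tray. Lift it off by its black bar, give it half a turn so that the orange tags of both totes are at the same end, and nest it: feel for the place where its feet drop into the grey tote's channels and lower it gently until it sits level on the bottom, then press it home there with about 15 N for half a second. Never force it or drop it, do not disturb the other things on the table, and let go of it at the end.

Things in the scene. Friction and masses are not known exactly. Their poses are not given: they have to be found in the camera images.
- tote: Blue stack-nest tote (sizes in mm), loose, empty, 0.26 to 0.44 kg; body 70 (x) x 150 (y) x 58 high, an orange tag on its +y end. Origin: centre of its underside, z up. It starts stacked on the grey tote in the tray, within 2 mm of the tray's centre in x and y, square to it within 2 degrees but half a turn from the way it nests: its +y points to the tray's -y.
- tote_bar (a point): Centre of the blue tote's black carrying bar, 87 above its underside. The bar is 12 wide (tote's x), 90 long (tote's y) and 18 high (78 to 96 above the underside); both sides are free for fingers down to the tote's rim at 58. Grip it across x.
- tote_foot (a point): Centre of the underside of one of the blue tote's four upright round feet, at tote x = +40, y = +62. The others are at (-40, +62), (+40, -20.5), (-40, -20.5). Each is of radius 9, flat below, level with the tote's underside, and tapers to radius 8 over its lowest 3.
- tote_tag (a point): Centre of the orange tag on the blue tote's +y end, 76.5 from its centre line, 30 above its underside.
- tray: Fixed steel tray (mm), 120 (x) x 216 (y), rim 16 high, a bolted tab at each end; origin: centre of its underside, on the table, z up. It holds the grey tote, 109 x 168, square to the tray, centred in x, but clamped anywhere within 19 either way of the tray's centre along the tray's y. That offset is not reported: find it by feel. The grey tote stays put below about 50 N.
- nest_rim (a point): Point over the tray's centre at the height of the grey tote's side walls (60 over the table), where feet rest that are not over channels. Each 14 thick side wall (tray x 37.5 to 51.5, both sides) has two upright channels, open above and inwards, 21.5 wide in y, at y = +62 and -20.5 from the grey tote's own centre, down to its floor.
- nest_floor (a point): Point over the tray's centre at the height of the grey tote's inner floor (9 over the table), where the blue tote's underside rests once nested. Nested, both totes' axes agree, with 1.75 to spare each way in y and 2.5 in x. The grey tote's inside is 75 (x) x 158 (y); its end walls are 46 high. Rigid plastic: over 60 N between the totes is too much (touch down at 15 mm/s or slower).
- nest_tag_end (a point): Middle of the tray's rim at its +y end, 108 from its centre, 16 up: the end at which the grey tote has its orange tag.
- screw_tin: closed grey sheet-metal screw tin, 80x113x36 mm; a bystander, loose on the table, to be left alone. Origin at the centre of its underside.
- offcut_1: pine offcut, 45x120x28 mm; a bystander, loose on the table, to be left alone. Origin at the centre of its underside.
- tape_roll: roll of masking tape lying flat, 109x109x19 mm; a bystander, loose on the table, to be left alone. Origin at the centre of its underside.
- wax_tin_2: round green-lidded tin, 66x66x24 mm; a bystander, loose on the table, to be left alone. Origin at the centre of its underside.
- red_knob_1: red knob screw standing on its stem, 19x19x28 mm; a bystander, loose on the table, to be left alone. Origin at the centre of its underside.
- star_knob_2: black star knob, 50x48x27 mm; a bystander, loose on the table, to be left alone. Origin at the centre of its underside.
- offcut_2: oak offcut, 50x85x22 mm; a bystander, loose on the table, to be left alone. Origin at the centre of its underside.

How it is judged:
By the outcome, as a careful person would: the job done as asked, in the order asked, and still so for the second after the job is handed in, with the robot touching nothing.
It also fails if it takes over 67 s, if anything falls off the work surface, if the arm or the gripper's body presses on something with over 40 N, if the wrist force passes 120 N, or if a joint passes its speed limit or range.

## Working session

There is one attempt and no reset: what is moved stays moved. The work goes in short steps, Python scripts to look and compute and a tool call to move; the robot and the scene stay as the last step left them, time stands still between calls to the robot, and variables do not carry over. Pictures are saved under pics/ and viewed, at most 10 in all, crops included, and the job is handed in when it is done.

Besides the shell and the picture viewer there is one more tool, called after "Emit:" in YAML: its name, and indented under it one key for each argument. servo_tool: Moves the arm, as the interface text tells. Its arguments: {"type":"object","properties":{"delta_pos":{"type":"array"},"dr":{"type":"array"},"jaw":{"type":"array"}},"required":["delta_pos","dr","jaw"]}

```bash
mkdir -p pics; python3 - <<'E'
from rig import *
import cv2, numpy as np
for n in ("side","top"):
    cv2.imwrite(f"pics/{n}0.png",camera(n)[:,:,::-1]); i=camera_info(n); print(n,i["fx"],i["fy"],i["cx"],i["cy"]);print(np.round(i["cam_to_world"],4).tolist())
s=state();print({k:np.round(v,4).tolist() for k,v in s.items()})
E
```

```text
side 622.9730266308225 622.9730266308225 329.5538862562872 237.36622772727014
[[-0.9576, -0.1167, 0.2632, 0.1437], [-0.2878, 0.4123, -0.8644, 1.2485], [-0.0077, -0.9035, -0.4284, 0.7231], [0.0, 0.0, 0.0, 1.0]]
top 434.5609236711876 434.5609236711876 322.23329478464683 235.67173644223215
[[-0.0243, -0.995, 0.0973, 0.4056], [-0.9995, 0.0223, -0.022, 0.0176], [0.0197, -0.0977, -0.995, 1.0371], [0.0, 0.0, 0.0, 1.0]]
{'t': 0.1, 'q': [-1.3931, 0.2211, 1.5275, 0.0, 1.3947, -0.1261], 'joint_velocities': [-0.0002, -0.0021, -0.0014, 0.001, -0.0008, 0.0006], 'tau': [0.0011, -49.5945, -38.8522, 0.0702, 0.0516, -0.0001], 'tcp_pos': [0.1869, -0.5958, 0.2216], 'tool_rot': [-3.1037, -0.4752, 0.0001], 'ft_force': [0.5134, -0.8578, 0.1658], 'wrist_torque': [-0.0151, 0.0001, 0.0107], 'finger_force': 0.0, 'opening': 0.9971}
```

View pics/side0.png

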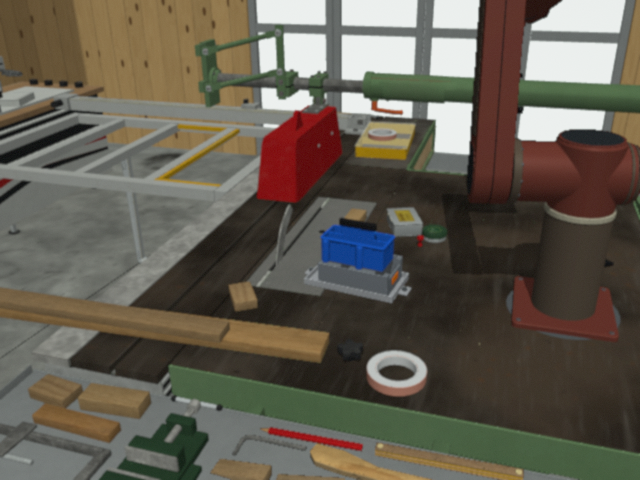

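View pics/top0.png

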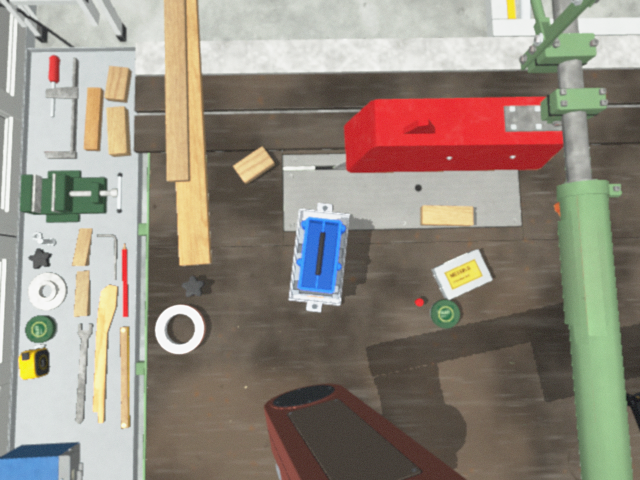

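The side view shows the blue tote at about (357,247) on the grey one, whose orange tag is at the robot end, around (397,279). The top view shows the tote at about (320,255), with its bar from (322,232) to (317,275). Next I'll zoom in on both.

```bash
python3 - <<'E'
import cv2, numpy as np
a=cv2.imread("pics/side0.png")[205:305,295:420]; b=cv2.imread("pics/top0.png")[195:320,270:370]
a=cv2.resize(a,None,fx=4.6,fy=4.6,interpolation=cv2.INTER_CUBIC)
cv2.imwrite("pics/sidec.png",a)
b=cv2.resize(b,None,fx=4.6,fy=4.6,interpolation=cv2.INTER_CUBIC); cv2.imwrite("pics/topc.png",b)
E
```

```text
(no output)
```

View pics/sidec.png

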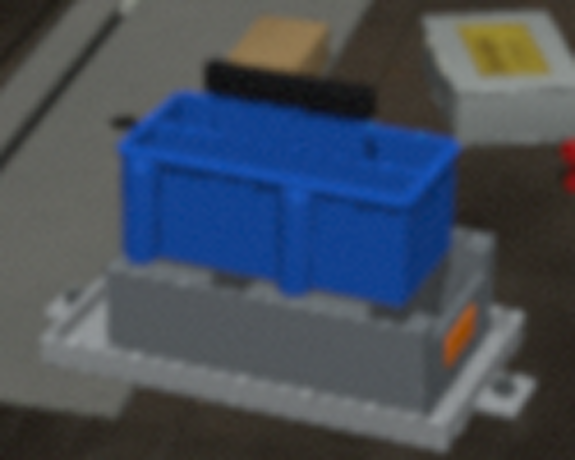

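View pics/topc.png

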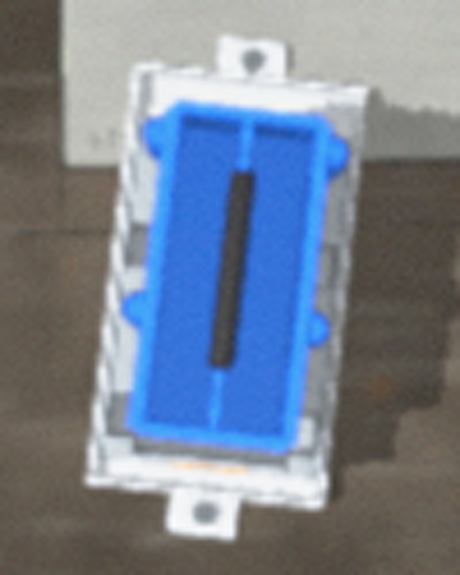

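Crop findings: the top view shows the bar ends at (243,172) and (221,367) and the tray corners at (135,65), (367,88), (328,505) and (88,485). The side view shows the bar ends at (207,78) and (374,102), and the grey tag at the robot end. The blue tote's tag is hidden at the far end.

```bash
cat > h.py <<'E'
from rig import *
import numpy as np
I={n:camera_info(n) for n in("side","top")}
def ray(n,p):
    i=I[n];M=np.array(i["cam_to_world"]);d=M[:3,:3]@[(p[0]-i["cx"])/i["fx"],(p[1]-i["cy"])/i["fy"],1];return M[:3,3],d/np.linalg.norm(d)
def at(n,p,z):
    o,d=ray(n,p);return o+d*(z-o[2])/d[2]
def tri(ps,pt):
    A=0;b=0;R=[ray("side",ps),ray("top",pt)]
    for o,d in R:
        P=np.eye(3)-np.outer(d,d);A=A+P;b=b+P@o
    x=np.linalg.solve(A,b);return x,max(np.linalg.norm((np.eye(3)-np.outer(d,d))@(x-o)) for o,d in R)
S=lambda u,v:(295+(u+.5)/4.6-.5,205+(v+.5)/4.6-.5)
T=lambda u,v:(270+(u+.5)/4.6-.5,195+(v+.5)/4.6-.5)
E
python3 - <<'E'
from h import *
r=lambda x:np.round(x,4).tolist()
f,n=tri(S(207,78),T(243,172)),tri(S(374,102),T(221,367))
print("bar",r(f[0]),f[1],r(n[0]),n[1]); d=f[0]-n[0];print("len",np.linalg.norm(d),"yaw",np.degrees(np.arctan2(d[1],d[0])),"ctr",r((f[0]+n[0])/2))
a,b=at("top",T(243,172),.156),at("top",T(221,367),.156);d=a-b;print("top@z bar ctr",r((a+b)/2),np.linalg.norm(d),np.degrees(np.arctan2(d[1],d[0])))
c=[at("top",T(*p),.016) for p in((135,65),(367,88),(328,505),(88,485))]
print("tray",r(np.mean(c,0)),[r(x) for x in c]);d=c[0]+c[1]-c[2]-c[3];print(np.linalg.norm(d)/2,np.linalg.norm(c[0]+c[3]-c[1]-c[2])/2,np.degrees(np.arctan2(d[1],d[0])))
f,n=tri(S(70,300),T(253,62)),tri(S(505,385),T(205,512));d=f[0]-n[0]
print("tabs",r(f[0]),r(n[0]),f[1],n[1],r((f[0]+n[0])/2),np.degrees(np.arctan2(d[1],d[0])))
# channels at z=.06, grey tote: visible channel centres / tote end edge
for p in((135,248),(120,410),(335,258)): print("ch",r(at("top",T(*p),.06)))
E
```

```text
bar [0.5003, -0.0026, 0.1461] 8.625478494955164e-05 [0.4132, 0.0092, 0.1489] 0.00022670916235885378
len 0.08799784244944452 yaw -7.74361199995083 ctr [0.4568, 0.0033, 0.1475]
top@z bar ctr [0.4563, 0.0034, 0.156] 0.08665401615028183 -7.7989521062918366
tray [0.4569, 0.0025, 0.016] [[0.5708, 0.0487, 0.016], [0.5563, -0.0707, 0.016], [0.3437, -0.0445, 0.016], [0.3568, 0.0766, 0.016]]
0.21495792470046451 0.12105682529633424 -7.224892594204875
tabs [0.5755, -0.0119, 0.0047] [0.3411, 0.0178, 0.0073] 0.002650871686652148 0.00017046205391325092 [0.4583, 0.0029, 0.006] -7.203725797196755
ch [0.4732, 0.0491, 0.06]
ch [0.3946, 0.0579, 0.06]
ch [0.466, -0.0487, 0.06]
```

Bar z is 0.1475 (expected 0.147), length is 88 mm and the tray is 215x121, so these all agree. Before moving I'll check the pipe and the red block as obstacles.

```bash
python3 - <<'E'
from h import *
r=lambda x:np.round(x,3).tolist()
for k,s,t in(("pipe end",(367,85),(580,183)),("red peg",(298,113),(418,128)),("red near-left top",(262,160),(350,123)),("red right top",(337,110),(560,100)),("clamp",(320,80),(578,100))):
    x,e=tri(s,t);print(k,r(x),round(e,4))
def proj(n,x):
    M=np.linalg.inv(np.array(I[n]["cam_to_world"]));p=M[:3,:3]@x+M[:3,3];return r([I[n]["fx"]*p[0]/p[2]+I[n]["cx"],I[n]["fy"]*p[1]/p[2]+I[n]["cy"]])
for z in(.223,.4): print([proj(n,np.array([.187,-.596,z])) for n in I])
E
```

```text
pipe end [0.541, -0.405, 0.373] 0.0033
red peg [0.648, -0.158, 0.349] 0.0014
red near-left top [0.698, -0.054, 0.257] 0.0075
red right top [0.668, -0.428, 0.302] 0.0392
clamp [0.675, -0.408, 0.38] 0.0024
[[498.413, 130.008], [648.665, 389.155]]
[[505.269, 68.217], [742.906, 420.321]]
```

The pipe is at y≈-0.42, z≈0.37 and about 75 mm thick. It lies between the arm and the tote, so I'll lift first and cross over it at z≈0.48.

Units first: shifts go in shares of 0.4 m and turns go in shares of 360 degrees. So -0.265 m / 0.4 = -0.6625, -0.25 m / 0.4 = -0.625.

Emit:
servo_tool:
  delta_pos:
    - [-0.0075, 0.0225, -0.075]
    - [-0.015, 0.05, -0.1875]
    - [-0.0225, 0.07, -0.3]
    - [-0.0225, 0.07, -0.4125]
    - [-0.0225, 0.07, -0.525]
    - [-0.0225, 0.07, -0.625]
    - [-0.0225, 0.07, -0.6625]
    - [-0.0225, 0.07, -0.6625]
  dr:
    - [0, 0, 0]
    - [0, 0, 0]
    - [0, 0, 0]
    - [0, 0, 0]
    - [0, 0, 0]
    - [0, 0, 0]
    - [0, 0, 0]
    - [0, 0, 0]
  jaw: [1, 1, 1, 1, 1, 1, 1, 1]

```text
t: 1.1
tcp_pos: [0.1868, -0.6261, 0.4887]
tool_rot: [3.103, 0.475, 0.0]
ft_force: [0.7, 0.6, -1.0]
opening: 1.002
finger_force: 0.0
```

```bash
cat >> h.py <<'E'
from scipy.spatial.transform import Rotation as Ro
BAR=np.array([.4567,.0033,.1475])
AX=-7.4
def where(tgt=None,yaw=None):
    s=state();p=np.array(s["tcp_pos"]);R=Ro.from_rotvec(s["tool_rot"]).as_matrix()
    y=np.degrees(np.arctan2(R[1,0],R[0,0]))
    print("t",round(s["t"],2),"p",np.round(p,4),"yaw",round(y,2),"tilt",np.round(R[:2,2],4),"F",np.round(s["ft_force"],2),"M",np.round(s["wrist_torque"],2),"q",np.round(s["q"],2),"op",round(s["opening"],3),"ff",round(s["finger_force"],1))
    if tgt is not None: print("tool delta",np.round(R.T@(np.array(tgt)-p),4))
    if yaw is not None:
        print("tool dr",np.round(np.degrees((Ro.from_matrix(R).inv()*Ro.from_euler("z",yaw,degrees=True)*Ro.from_euler("x",180,degrees=True)).as_rotvec()),2))
E
python3 - <<'E'
from h import *
where([.4567,.0033,.45],-7.6)
E
```

```text
t 1.1 p [ 0.1868 -0.6261  0.4887] yaw 17.41 tilt [ 0.0004 -0.0022] F [ 0.66  0.56 -1.  ] M [ 0.   -0.   -0.02] q [-1.4   0.28  0.97  0.    1.89 -0.13] op 1.002 ff 0.0
tool delta [ 0.4458 -0.5199  0.0374]
tool dr [ 1.300e-01 -1.000e-02  2.501e+01]
```

In the tool's units: -0.297 m / 0.4 = -0.7425, 0.02 m / 0.4 = 0.05, 14 degrees / 360 = 0.0389.

Emit:
servo_tool:
  delta_pos:
    - [0.05, -0.0575, 0]
    - [0.125, -0.145, 0]
    - [0.2075, -0.2425, 0]
    - [0.29, -0.3375, 0]
    - [0.375, -0.4375, 0]
    - [0.4625, -0.54, 0]
    - [0.55, -0.6425, 0]
    - [0.6375, -0.7425, 0]
  dr:
    - [0, 0, 0.0028]
    - [0, 0, 0.0069]
    - [0, 0, 0.0111]
    - [0, 0, 0.0167]
    - [0, 0, 0.0222]
    - [0, 0, 0.0278]
    - [0, 0, 0.0333]
    - [0, 0, 0.0389]
  jaw: [1, 1, 1, 1, 1, 1, 1, 1]

```text
t: 2.1
tcp_pos: [0.3414, -0.2642, 0.4856]
tool_rot: [-3.138, -0.091, 0.002]
ft_force: [0.9, 0.8, 0.6]
opening: 0.998
finger_force: 0.0
```

```bash
python3 - <<'E'
from h import *
where([.4567,.0033,.30],-7.6)
E
```

```text
t 2.1 p [ 0.3414 -0.2642  0.4856] yaw 3.32 tilt [-0.0016  0.002 ] F [0.91 0.79 0.62] M [ 0.01 -0.04  0.02] q [-0.84 -0.27  1.53  0.    1.89  0.67] op 0.998 ff 0.0
tool delta [ 0.1309 -0.26    0.186 ]
tool dr [-0.11  0.09 10.92]
```

In the tool's units: -0.26 m / 0.4 = -0.65, 0.186 m / 0.4 = 0.465, 10.9 degrees / 360 = 0.0303.

Emit:
servo_tool:
  delta_pos:
    - [0.055, -0.1075, 0.0375]
    - [0.11, -0.22, 0.1125]
    - [0.165, -0.33, 0.2]
    - [0.22, -0.435, 0.3]
    - [0.27, -0.5375, 0.3875]
    - [0.31, -0.6175, 0.445]
    - [0.3275, -0.65, 0.465]
    - [0.3275, -0.65, 0.465]
  dr:
    - [0, 0, 0.0042]
    - [0, 0, 0.0083]
    - [0, 0, 0.0139]
    - [0, 0, 0.0194]
    - [0, 0, 0.025]
    - [0, 0, 0.0292]
    - [0, 0, 0.0303]
    - [0, 0, 0.0303]
  jaw: [1, 1, 1, 1, 1, 1, 1, 1]

```text
t: 3.1
tcp_pos: [0.4553, 0.0023, 0.299]
tool_rot: [-3.135, 0.202, 0.007]
ft_force: [1.1, -0.4, 0.2]
opening: 1.0
finger_force: 0.0
```

```bash
python3 - <<'E'
from h import *
where([.4567,.0033,.1345],-7.6)
E
```

```text
t 3.1 p [0.4553 0.0023 0.299 ] yaw -7.36 tilt [-0.0045  0.0007] F [ 1.06 -0.43  0.22] M [0.05 0.03 0.04] q [-0.17 -0.23  1.84 -0.    1.54  1.53] op 1.0 ff 0.0
tool delta [ 0.002  -0.0012  0.1644]
tool dr [-0.01  0.26  0.24]
```

In the tool's units: 0.17 m / 0.4 = 0.425, 0.168 m / 0.4 = 0.42, 0.2 degrees / 360 = 0.0006.

Emit:
servo_tool:
  delta_pos:
    - [0.0025, -0.0025, 0.075]
    - [0.005, -0.0025, 0.175]
    - [0.005, -0.0025, 0.275]
    - [0.005, -0.0025, 0.35]
    - [0.005, -0.0025, 0.395]
    - [0.005, -0.0025, 0.42]
    - [0.005, -0.0025, 0.425]
    - [0.005, -0.0025, 0.425]
  dr:
    - [0, 0.0006, 0.0006]
    - [0, 0.0006, 0.0006]
    - [0, 0.0006, 0.0006]
    - [0, 0.0006, 0.0006]
    - [0, 0.0006, 0.0006]
    - [0, 0.0006, 0.0006]
    - [0, 0.0006, 0.0006]
    - [0, 0.0006, 0.0006]
  jaw: [1, 1, 0.6, 0.5, 0.4, 0.4, 0.4, 0.4]

```text
t: 4.1
tcp_pos: [0.4591, 0.0016, 0.1323]
tool_rot: [3.134, -0.211, 0.007]
ft_force: [0.2, 0.8, 0.2]
opening: 0.437
finger_force: 0.0
```

```bash
python3 - <<'E'
from h import *
import cv2
where([.4567,.0033,.1285],-7.6)
a=camera("side")[150:310,280:440,::-1];cv2.imwrite("pics/s1.png",cv2.resize(a,None,fx=3.7,fy=3.7,interpolation=cv2.INTER_CUBIC))
E
```

```text
t 4.1 p [0.4591 0.0016 0.1323] yaw -7.71 tilt [ 0.0046 -0.0007] F [0.19 0.79 0.15] M [0.11 0.05 0.06] q [-0.17 -0.1   2.04  0.    1.2   1.54] op 0.437 ff 0.0
tool delta [-0.0027 -0.0013  0.0038]
tool dr [ 0.   -0.27 -0.11]
```

View pics/s1.png

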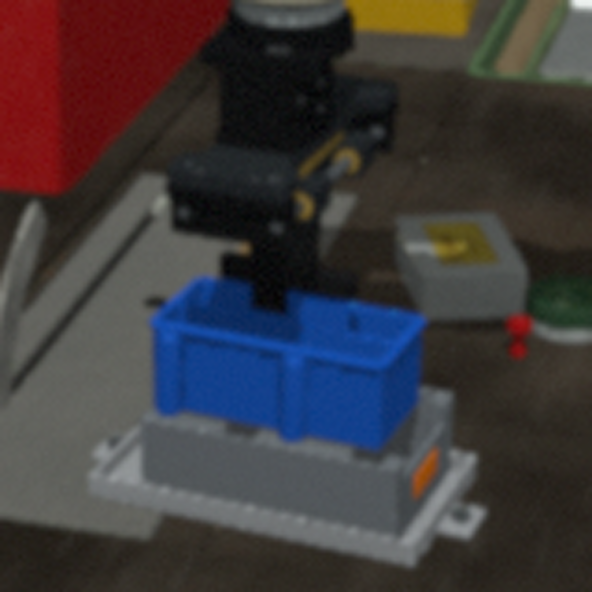

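The fingers straddle the bar at about (270,280) in the crop, clear of the rim. I'll centre slightly and close.

In the tool's units: -0.002 m / 0.4 = -0.005, -0.001 m / 0.4 = -0.0025, -0.2 degrees / 360 = -0.0006.

Emit:
servo_tool:
  delta_pos:
    - [-0.005, -0.0025, 0.0025]
    - [-0.005, -0.0025, 0.0025]
    - [-0.005, -0.0025, 0.0025]
    - [-0.005, -0.0025, 0.0025]
    - [-0.005, -0.0025, 0.0025]
    - [-0.005, -0.0025, 0.0025]
    - [-0.005, -0.0025, 0.0025]
  dr:
    - [0, -0.0006, 0]
    - [0, -0.0006, 0]
    - [0, -0.0006, 0]
    - [0, -0.0006, 0]
    - [0, -0.0006, 0]
    - [0, -0.0006, 0]
    - [0, -0.0006, 0]
  jaw: [0.3, 0.3, 0, 0, 0, 0, 0]

```text
t: 5.03
tcp_pos: [0.4567, 0.0033, 0.1304]
tool_rot: [-3.134, 0.211, 0.0]
ft_force: [-0.3, 1.5, -0.9]
opening: 0.133
finger_force: 30.0
```

```bash
python3 - <<'E'
from h import *
where([.4567,.0033,.1285],-7.6)
E
```

```text
t 5.03 p [0.4567 0.0033 0.1304] yaw -7.69 tilt [-0.0003  0.0002] F [-0.33  1.47 -0.88] M [ 0.17  0.04 -0.  ] q [-0.17 -0.1   2.04  0.    1.2   1.54] op 0.133 ff 30.0
tool delta [0.     0.     0.0019]
tool dr [-0.01  0.02 -0.09]
```

In the tool's units: -0.08 m / 0.4 = -0.2, -0.02 m / 0.4 = -0.05.

Emit:
servo_tool:
  delta_pos:
    - [0, 0, -0.005]
    - [0, 0, -0.02]
    - [0, 0, -0.05]
    - [0, 0, -0.095]
    - [0, 0, -0.14]
    - [0, 0, -0.175]
    - [0, 0, -0.2]
    - [0, 0, -0.2]
  dr:
    - [0, 0, 0]
    - [0, 0, 0]
    - [0, 0, 0]
    - [0, 0, 0]
    - [0, 0, 0]
    - [0, 0, 0]
    - [0, 0, 0]
    - [0, 0, 0]
  jaw: [0, 0, 0, 0, 0, 0, 0, 0]

```text
t: 6.02
tcp_pos: [0.4574, 0.0031, 0.2114]
tool_rot: [3.134, -0.211, 0.003]
ft_force: [-0.3, -0.1, -3.9]
opening: 0.136
finger_force: 30.0
```

```bash
python3 - <<'E'
from h import *
import cv2
where()
a=camera("side")[150:310,280:440,::-1];b=camera("top")[180:340,240:400,::-1]
cv2.imwrite("pics/s2.png",cv2.resize(np.hstack([a,b]),None,fx=2.5,fy=2.5,interpolation=cv2.INTER_CUBIC))
E
```

```text
t 6.03 p [0.4574 0.0031 0.2114] yaw -7.69 tilt [ 0.0017 -0.0002] F [-0.25 -0.13 -3.88] M [ 0.04  0.02 -0.04] q [-0.17 -0.19  1.96  0.    1.37  1.54] op 0.136 ff 30.0
```

View pics/s2.png

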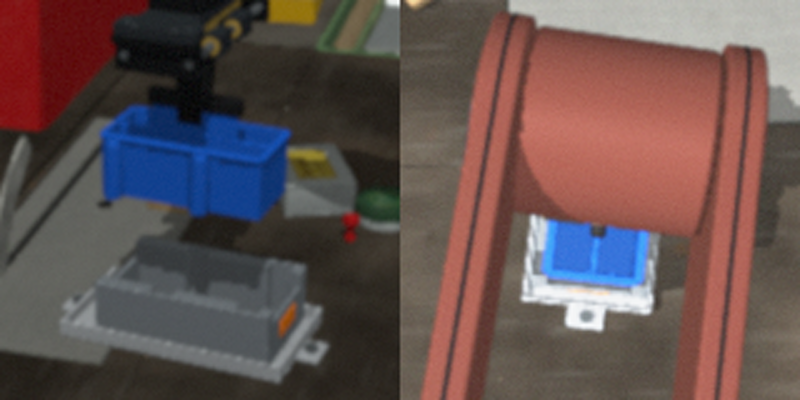

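The tote hangs level and weighs about 3.7 N. The grey tote is now open, with its tag at the robot end, (287,320) in the crop. Now the half turn.

In the tool's units: -58 degrees / 360 = -0.1611.

Emit:
servo_tool:
  delta_pos:
    - [0, 0, 0]
    - [0, 0, 0]
    - [0, 0, 0]
    - [0, 0, 0]
    - [0, 0, 0]
    - [0, 0, 0]
    - [0, 0, 0]
    - [0, 0, 0]
  dr:
    - [0, 0, -0.0056]
    - [0, 0, -0.0194]
    - [0, 0, -0.0389]
    - [0, 0, -0.0611]
    - [0, 0, -0.0861]
    - [0, 0, -0.1111]
    - [0, 0, -0.1361]
    - [0, 0, -0.1611]
  jaw: [0, 0, 0, 0, 0, 0, 0, 0]

```text
t: 7.12
tcp_pos: [0.4565, 0.0033, 0.2099]
tool_rot: [-2.839, -1.344, 0.002]
ft_force: [0.8, -0.2, -2.7]
opening: 0.136
finger_force: 30.0
```

In the tool's units: -72 degrees / 360 = -0.2.

Emit:
servo_tool:
  delta_pos:
    - [0, 0, 0]
    - [0, 0, 0]
    - [0, 0, 0]
    - [0, 0, 0]
    - [0, 0, 0]
    - [0, 0, 0]
    - [0, 0, 0]
    - [0, 0, 0]
  dr:
    - [0, 0, -0.025]
    - [0, 0, -0.05]
    - [0, 0, -0.075]
    - [0, 0, -0.1]
    - [0, 0, -0.125]
    - [0, 0, -0.15]
    - [0, 0, -0.175]
    - [0, 0, -0.2]
  jaw: [0, 0, 0, 0, 0, 0, 0, 0]

```text
t: 8.12
tcp_pos: [0.4564, 0.0032, 0.2099]
tool_rot: [-1.506, -2.756, 0.001]
ft_force: [-1.2, -0.8, -2.8]
opening: 0.132
finger_force: 30.0
```

In the tool's units: -50.4 degrees / 360 = -0.14.

Emit:
servo_tool:
  delta_pos:
    - [0, 0, 0]
    - [0, 0, 0]
    - [0, 0, 0]
    - [0, 0, 0]
    - [0, 0, 0]
    - [0, 0, 0]
    - [0, 0, 0]
    - [0, 0, 0]
  dr:
    - [0, 0, -0.025]
    - [0, 0, -0.05]
    - [0, 0, -0.075]
    - [0, 0, -0.0972]
    - [0, 0, -0.1167]
    - [0, 0, -0.1319]
    - [0, 0, -0.1389]
    - [0, 0, -0.14]
  jaw: [0, 0, 0, 0, 0, 0, 0, 0]

```text
t: 9.12
tcp_pos: [0.4565, 0.0033, 0.21]
tool_rot: [-0.198, -3.134, -0.0]
ft_force: [0.1, 0.6, -2.1]
opening: 0.137
finger_force: 30.0
```

```bash
python3 - <<'E'
from h import *
import cv2
where([.457,.0029,.2],172.75)
a=camera("side")[200:310,295:415,::-1]
cv2.imwrite("pics/s3.png",cv2.resize(a,None,fx=5,fy=5,interpolation=cv2.INTER_CUBIC))
E
```

```text
t 9.12 p [0.4565 0.0033 0.21  ] yaw 172.76 tilt [-0.001   0.0002] F [ 0.08  0.56 -2.06] M [ 0.1  -0.12  0.01] q [-0.17 -0.18  1.96  0.    1.37 -1.61] op 0.137 ff 30.0
tool delta [-0.0006 -0.0003  0.01  ]
tool dr [ 0.01 -0.06  0.01]
```

View pics/s3.png

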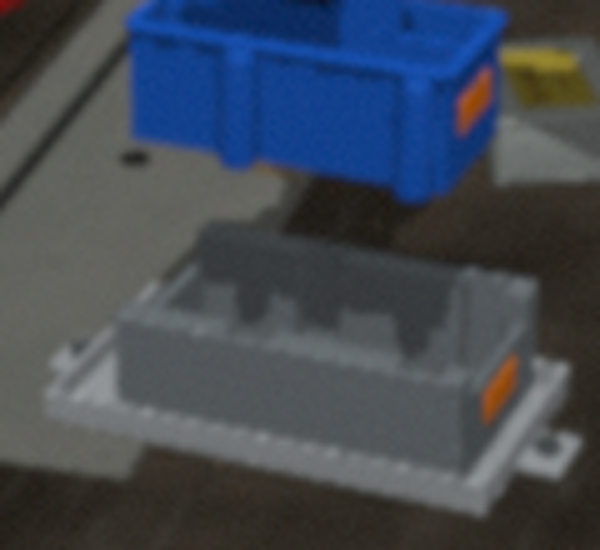

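Both orange tags are now at the robot end: blue at (474,100) and grey at (500,388) in the crop. The grey near wall's top edge runs from (118,320) to (461,382).

```bash
python3 - <<'E'
from h import *
Q=lambda u,v:(295+(u+.5)/5-.5,200+(v+.5)/5-.5)
c=np.array([.4570,.0028,0]);a=np.radians(-7.22+180);Y=np.array([np.cos(a),np.sin(a),0]);X=np.array([Y[1],-Y[0],0])
f=lambda n,p,z:np.round([1e3*X@(at(n,p,z)-c),1e3*Y@(at(n,p,z)-c)],1)
for p in((118,318),(461,382)):print("top corner",f("side",Q(*p),.06))
for p in((120,392),(459,470)):print("low corner",f("side",Q(*p),.012))
print("tag z.034",f("side",Q(500,388),.034))
for p in((535,282),(205,225)):print("far outer top",f("side",Q(*p),.06))
for n,p in (("side",(397,279)),("top",T(208,468))):print(n,f(n,p,.03))
# tray check corners
for p in((48,390),(488,497),(568,370)):print("tray",f("side",Q(*p),.016))
E
```

```text
top corner [ 56.4 -73. ]
top corner [52.  90.9]
low corner [ 41.1 -79.9]
low corner [46.4 89.6]
tag z.034 [ 5.5 94.3]
far outer top [-52.7  90.9]
far outer top [-48.  -74.9]
side [ 4.5 99.8]
top [ 1.3 93.5]
tray [  59.1 -108.5]
tray [ 69.8 111. ]
tray [-54.7 108.4]
```

The grey offset looks like about +8.5 mm along tray y. That is only a starting point and will be confirmed by feel. I'll move over it and lower to about 8 mm above the rim.

In the tool's units: 0.07 m / 0.4 = 0.175, 0.008 m / 0.4 = 0.02.

Emit:
servo_tool:
  delta_pos:
    - [0.005, 0, 0.01]
    - [0.0125, 0, 0.035]
    - [0.02, 0, 0.07]
    - [0.02, 0, 0.1075]
    - [0.02, 0, 0.14]
    - [0.02, 0, 0.165]
    - [0.02, 0, 0.175]
    - [0.02, 0, 0.175]
  dr:
    - [0, 0, 0]
    - [0, 0, 0]
    - [0, 0, 0]
    - [0, 0, 0]
    - [0, 0, 0]
    - [0, 0, 0]
    - [0, 0, 0]
    - [0, 0, 0]
  jaw: [0, 0, 0, 0, 0, 0, 0, 0]

```text
t: 10.18
tcp_pos: [0.4489, 0.0042, 0.1404]
tool_rot: [-0.2, -3.135, -0.0]
ft_force: [0.4, -0.9, -2.9]
opening: 0.137
finger_force: 30.0
```

```bash
python3 - <<'E'
from h import *
where([.4486,.0039,.1304],172.75)
E
```

```text
t 10.18 p [0.4489 0.0042 0.1404] yaw 172.71 tilt [-0.0003  0.    ] F [ 0.36 -0.9  -2.92] M [ 0.03 -0.13 -0.01] q [-0.17 -0.13  2.05 -0.    1.22 -1.61] op 0.137 ff 30.0
tool delta [ 0.0003 -0.0004  0.01  ]
tool dr [-0.   -0.02 -0.04]
```

In the tool's units: 0.011 m / 0.4 = 0.0275, 0.01 m / 0.4 = 0.025.

Emit:
servo_tool:
  delta_pos:
    - [0, 0, 0.0038]
    - [0, 0, 0.0075]
    - [0, 0, 0.0113]
    - [0, 0, 0.015]
    - [0, 0, 0.0188]
    - [0, 0, 0.0225]
    - [0, 0, 0.025]
    - [0, 0, 0.0275]
  dr:
    - [0, 0, 0]
    - [0, 0, 0]
    - [0, 0, 0]
    - [0, 0, 0]
    - [0, 0, 0]
    - [0, 0, 0]
    - [0, 0, 0]
    - [0, 0, 0]
  jaw: [0, 0, 0, 0, 0, 0, 0, 0]

```text
t: 11.18
tcp_pos: [0.4489, 0.0042, 0.1295]
tool_rot: [0.2, 3.135, -0.0]
ft_force: [0.6, -0.3, -2.7]
opening: 0.133
finger_force: 30.0
```

In the tool's units: 0.002 m / 0.4 = 0.005, 0.0015 m / 0.4 = 0.0038.

Emit:
servo_tool:
  delta_pos:
    - [0, 0, 0.0013]
    - [0, 0, 0.0025]
    - [0, 0, 0.0038]
    - [0, 0, 0.005]
    - [0, 0, 0.005]
    - [0, 0, 0.005]
  dr:
    - [0, 0, 0]
    - [0, 0, 0]
    - [0, 0, 0]
    - [0, 0, 0]
    - [0, 0, 0]
    - [0, 0, 0]
  jaw: [0, 0, 0, 0, 0, 0]

```text
t: 11.92
tcp_pos: [0.4489, 0.0042, 0.1275]
tool_rot: [0.2, 3.135, -0.0]
ft_force: [0.8, 0.0, -3.0]
opening: 0.136
finger_force: 30.0
```

The underside is already about 3 mm below the rim with no contact, so the feet appear to be in the channels. I'll keep going gently.

In the tool's units: 0.004 m / 0.4 = 0.01, 0.0035 m / 0.4 = 0.0088.

Emit:
servo_tool:
  delta_pos:
    - [0, 0, 0.0013]
    - [0, 0, 0.0025]
    - [0, 0, 0.0038]
    - [0, 0, 0.005]
    - [0, 0, 0.0063]
    - [0, 0, 0.0075]
    - [0, 0, 0.0088]
    - [0, 0, 0.01]
  dr:
    - [0, 0, 0]
    - [0, 0, 0]
    - [0, 0, 0]
    - [0, 0, 0]
    - [0, 0, 0]
    - [0, 0, 0]
    - [0, 0, 0]
    - [0, 0, 0]
  jaw: [0, 0, 0, 0, 0, 0, 0, 0]

```text
t: 12.92
tcp_pos: [0.4489, 0.0042, 0.1235]
tool_rot: [-0.2, -3.135, -0.0]
ft_force: [-0.5, -0.2, -2.8]
opening: 0.133
finger_force: 30.0
```

```bash
python3 - <<'E'
from h import *
where([.4486,.0039,.079],172.75)
E
```

```text
t 12.93 p [0.4489 0.0042 0.1235] yaw 172.71 tilt [-0.  0.] F [-0.48 -0.21 -2.78] M [ 0.11 -0.16  0.02] q [-0.17 -0.11  2.07  0.    1.19 -1.61] op 0.133 ff 30.0
tool delta [ 0.0002 -0.0004  0.0445]
tool dr [ 0.   -0.   -0.04]
```

In the tool's units: 0.0115 m / 0.4 = 0.0288, 0.01 m / 0.4 = 0.025.

Emit:
servo_tool:
  delta_pos:
    - [0, 0, 0.0025]
    - [0, 0, 0.0063]
    - [0, 0, 0.01]
    - [0, 0, 0.0138]
    - [0, 0, 0.0175]
    - [0, 0, 0.0213]
    - [0, 0, 0.025]
    - [0, 0, 0.0288]
  dr:
    - [0, 0, 0]
    - [0, 0, 0]
    - [0, 0, 0]
    - [0, 0, 0]
    - [0, 0, 0]
    - [0, 0, 0]
    - [0, 0, 0]
    - [0, 0, 0]
  jaw: [0, 0, 0, 0, 0, 0, 0, 0]

```text
t: 13.92
tcp_pos: [0.4489, 0.0042, 0.112]
tool_rot: [0.2, 3.135, -0.0]
ft_force: [0.3, -0.2, -3.1]
opening: 0.137
finger_force: 30.0
```

In the tool's units: 0.012 m / 0.4 = 0.03, 0.0105 m / 0.4 = 0.0263.

Emit:
servo_tool:
  delta_pos:
    - [0, 0, 0.0038]
    - [0, 0, 0.0075]
    - [0, 0, 0.0113]
    - [0, 0, 0.015]
    - [0, 0, 0.0188]
    - [0, 0, 0.0225]
    - [0, 0, 0.0263]
    - [0, 0, 0.03]
  dr:
    - [0, 0, 0]
    - [0, 0, 0]
    - [0, 0, 0]
    - [0, 0, 0]
    - [0, 0, 0]
    - [0, 0, 0]
    - [0, 0, 0]
    - [0, 0, 0]
  jaw: [0, 0, 0, 0, 0, 0, 0, 0]

```text
t: 14.92
tcp_pos: [0.4489, 0.0042, 0.0999]
tool_rot: [0.2, 3.135, -0.0]
ft_force: [-0.7, 0.8, -2.1]
opening: 0.132
finger_force: 30.0
```

```bash
python3 - <<'E'
from h import *
where([.4486,.0039,.0794],172.75)
E
```

```text
t 14.93 p [0.4489 0.0042 0.0999] yaw 172.71 tilt [ 0. -0.] F [-0.68  0.79 -2.08] M [ 0.1  -0.16  0.02] q [-0.17 -0.08  2.09 -0.    1.13 -1.61] op 0.132 ff 30.0
tool delta [ 0.0003 -0.0004  0.0205]
tool dr [-0.    0.   -0.04]
```

In the tool's units: 0.012 m / 0.4 = 0.03, 0.0105 m / 0.4 = 0.0263.

Emit:
servo_tool:
  delta_pos:
    - [0, 0, 0.0038]
    - [0, 0, 0.0075]
    - [0, 0, 0.0113]
    - [0, 0, 0.015]
    - [0, 0, 0.0188]
    - [0, 0, 0.0225]
    - [0, 0, 0.0263]
    - [0, 0, 0.03]
  dr:
    - [0, 0, 0]
    - [0, 0, 0]
    - [0, 0, 0]
    - [0, 0, 0]
    - [0, 0, 0]
    - [0, 0, 0]
    - [0, 0, 0]
    - [0, 0, 0]
  jaw: [0, 0, 0, 0, 0, 0, 0, 0]

```text
t: 15.92
tcp_pos: [0.4489, 0.0042, 0.0879]
tool_rot: [0.2, 3.135, 0.0]
ft_force: [1.1, 0.0, -2.3]
opening: 0.132
finger_force: 30.0
```

In the tool's units: 0.006 m / 0.4 = 0.015, 0.005 m / 0.4 = 0.0125.

Emit:
servo_tool:
  delta_pos:
    - [0, 0, 0.0025]
    - [0, 0, 0.005]
    - [0, 0, 0.0075]
    - [0, 0, 0.01]
    - [0, 0, 0.0125]
    - [0, 0, 0.015]
  dr:
    - [0, 0, 0]
    - [0, 0, 0]
    - [0, 0, 0]
    - [0, 0, 0]
    - [0, 0, 0]
    - [0, 0, 0]
  jaw: [0, 0, 0, 0, 0, 0]

```text
t: 16.68
tcp_pos: [0.4489, 0.0042, 0.082]
tool_rot: [0.2, 3.135, 0.0]
ft_force: [0.2, 0.9, -2.4]
opening: 0.136
finger_force: 30.0
```

Expected contact is at about 0.0794. I'll go down in fine steps.

In the tool's units: 0.002 m / 0.4 = 0.005, 0.0018 m / 0.4 = 0.0045.

Emit:
servo_tool:
  delta_pos:
    - [0, 0, 0.0013]
    - [0, 0, 0.0025]
    - [0, 0, 0.0035]
    - [0, 0, 0.0045]
    - [0, 0, 0.005]
  dr:
    - [0, 0, 0]
    - [0, 0, 0]
    - [0, 0, 0]
    - [0, 0, 0]
    - [0, 0, 0]
  jaw: [0, 0, 0, 0, 0]

```text
t: 17.3
tcp_pos: [0.4489, 0.0042, 0.08]
tool_rot: [0.2, 3.135, -0.0]
ft_force: [-0.4, -0.0, -2.9]
opening: 0.135
finger_force: 30.0
```

In the tool's units: 0.0005 m / 0.4 = 0.0013, 0.0003 m / 0.4 = 0.0008.

Emit:
servo_tool:
  delta_pos:
    - [0, 0, 0.0008]
    - [0, 0, 0.0013]
  dr:
    - [0, 0, 0]
    - [0, 0, 0]
  jaw: [0, 0]

```text
t: 17.55
tcp_pos: [0.4489, 0.0042, 0.0795]
tool_rot: [0.2, 3.135, 0.0]
ft_force: [-0.1, 0.5, -2.1]
opening: 0.131
finger_force: 30.0
```

In the tool's units: 0.0004 m / 0.4 = 0.001, 0.0002 m / 0.4 = 0.0005.

Emit:
servo_tool:
  delta_pos:
    - [0, 0, 0.0005]
    - [0, 0, 0.001]
  dr:
    - [0, 0, 0]
    - [0, 0, 0]
  jaw: [0, 0]

```text
t: 17.8
tcp_pos: [0.449, 0.0041, 0.0793]
tool_rot: [0.2, 3.135, -0.0]
ft_force: [-0.7, -0.7, 0.0]
opening: 0.135
finger_force: 30.0
```

Contact at 0.0793, as expected. Next I'll build up the press.

Emit:
servo_tool:
  delta_pos:
    - [0, 0, 0.0005]
    - [0, 0, 0.001]
  dr:
    - [0, 0, 0]
    - [0, 0, 0]
  jaw: [0, 0]

```text
t: 18.05
tcp_pos: [0.449, 0.0039, 0.0792]
tool_rot: [-0.2, -3.135, 0.001]
ft_force: [-5.2, -2.4, 7.2]
opening: 0.135
finger_force: 30.0
```

In the tool's units: 0.0002 m / 0.4 = 0.0005.

Emit:
servo_tool:
  delta_pos:
    - [0, 0, 0.0005]
  dr:
    - [0, 0, 0]
  jaw: [0]

```text
t: 18.18
tcp_pos: [0.4489, 0.0039, 0.0792]
tool_rot: [-0.2, -3.135, 0.001]
ft_force: [-5.0, -2.8, 7.6]
opening: 0.134
finger_force: 30.0
```

In the tool's units: 0.0003 m / 0.4 = 0.0008, 0.0002 m / 0.4 = 0.0005.

Emit:
servo_tool:
  delta_pos:
    - [0, 0, 0.0005]
    - [0, 0, 0.0008]
  dr:
    - [0, 0, 0]
    - [0, 0, 0]
  jaw: [0, 0]

```text
t: 18.42
tcp_pos: [0.4489, 0.0038, 0.0792]
tool_rot: [-0.2, -3.135, 0.001]
ft_force: [-6.2, -2.0, 9.9]
opening: 0.134
finger_force: 30.0
```

```bash
python3 - <<'E'
from h import *
where([.4486,.0039,.0794],172.75)
E
```

```text
t 18.43 p [0.4489 0.0038 0.0792] yaw 172.72 tilt [-0.0003 -0.0008] F [-6.15 -1.95  9.89] M [-0.21  0.84  0.02] q [-0.17 -0.05  2.1  -0.    1.09 -1.61] op 0.134 ff 30.0
tool delta [ 0.0003  0.     -0.0002]
tool dr [-0.05 -0.01 -0.03]
```

In the tool's units: 0.0004 m / 0.4 = 0.001, 0.0002 m / 0.4 = 0.0005.

Emit:
servo_tool:
  delta_pos:
    - [0, 0, 0.0005]
    - [0, 0, 0.001]
    - [0, 0, 0.001]
    - [0, 0, 0.001]
  dr:
    - [0, 0, 0]
    - [0, 0, 0]
    - [0, 0, 0]
    - [0, 0, 0]
  jaw: [0, 0, 0, 0]

```text
t: 18.92
tcp_pos: [0.4489, 0.0038, 0.0791]
tool_rot: [-0.199, -3.135, 0.001]
ft_force: [-8.4, -2.1, 13.3]
opening: 0.133
finger_force: 30.0
```

Emit:
servo_tool:
  delta_pos:
    - [0, 0, 0]
    - [0, 0, 0]
    - [0, 0, 0]
    - [0, 0, 0]
  dr:
    - [0, 0, 0]
    - [0, 0, 0]
    - [0, 0, 0]
    - [0, 0, 0]
  jaw: [0, 0, 0, 0]

```text
t: 19.42
tcp_pos: [0.4489, 0.0038, 0.0791]
tool_rot: [-0.199, -3.135, 0.001]
ft_force: [-7.9, -2.6, 12.6]
opening: 0.135
finger_force: 30.0
```

Emit:
servo_tool:
  delta_pos:
    - [0, 0, 0.0005]
    - [0, 0, 0.0005]
    - [0, 0, 0.0005]
    - [0, 0, 0.0005]
    - [0, 0, 0.0005]
    - [0, 0, 0.0005]
    - [0, 0, 0.0005]
  dr:
    - [0, 0, 0]
    - [0, 0, 0]
    - [0, 0, 0]
    - [0, 0, 0]
    - [0, 0, 0]
    - [0, 0, 0]
    - [0, 0, 0]
  jaw: [0, 0, 0, 0, 0, 0, 0]

```text
t: 20.3
tcp_pos: [0.4489, 0.0037, 0.0791]
tool_rot: [-0.199, -3.135, 0.001]
ft_force: [-8.6, -2.5, 14.1]
opening: 0.134
finger_force: 30.0
```

Emit:
servo_tool:
  delta_pos:
    - [0, 0, -0.001]
    - [0, 0, -0.002]
    - [0, 0, -0.003]
    - [0, 0, -0.003]
  dr:
    - [0, 0, 0]
    - [0, 0, 0]
    - [0, 0, 0]
    - [0, 0, 0]
  jaw: [0, 0, 0, 0]

```text
t: 20.8
tcp_pos: [0.4489, 0.0039, 0.0792]
tool_rot: [0.2, 3.135, -0.001]
ft_force: [-4.1, -2.3, 5.5]
opening: 0.136
finger_force: 30.0
```

Emit:
servo_tool:
  delta_pos:
    - [0, 0, -0.0008]
    - [0, 0, -0.0013]
    - [0, 0, -0.0013]
    - [0, 0, -0.0013]
    - [0, 0, -0.0013]
    - [0, 0, -0.0013]
  dr:
    - [0, 0, 0]
    - [0, 0, 0]
    - [0, 0, 0]
    - [0, 0, 0]
    - [0, 0, 0]
    - [0, 0, 0]
  jaw: [0, 0, 0.4, 0.4, 0.4, 0.4]

```text
t: 21.55
tcp_pos: [0.449, 0.0043, 0.0793]
tool_rot: [0.2, 3.135, 0.0]
ft_force: [0.2, -0.2, -0.4]
opening: 0.393
finger_force: 0.0
```

In the tool's units: -0.16 m / 0.4 = -0.4, -0.14 m / 0.4 = -0.35.

Emit:
servo_tool:
  delta_pos:
    - [0, 0, -0.0125]
    - [0, 0, -0.045]
    - [0, 0, -0.1]
    - [0, 0, -0.175]
    - [0, 0, -0.2625]
    - [0, 0, -0.35]
    - [0, 0, -0.4]
    - [0, 0, -0.4]
  dr:
    - [0, 0, 0]
    - [0, 0, 0]
    - [0, 0, 0]
    - [0, 0, 0]
    - [0, 0, 0]
    - [0, 0, 0]
    - [0, 0, 0]
    - [0, 0, 0]
  jaw: [0.4, 0.4, 0.4, 0.4, 0.4, 0.4, 0.4, 0.4]

```text
t: 22.55
tcp_pos: [0.4502, 0.004, 0.2421]
tool_rot: [0.199, 3.13, -0.001]
ft_force: [0.2, -1.1, -1.1]
opening: 0.401
finger_force: 0.0
```

```bash
python3 - <<'E'
from h import *
import cv2
where()
a=camera("side")[200:310,295:415,::-1]
cv2.imwrite("pics/s4.png",cv2.resize(a,None,fx=5,fy=5,interpolation=cv2.INTER_CUBIC))
E
```

```text
t 22.55 p [0.4502 0.004  0.2421] yaw 172.71 tilt [ 0.0051 -0.0008] F [ 0.18 -1.12 -1.11] M [ 0.12 -0.15  0.01] q [-0.17 -0.23  1.94  0.    1.43 -1.61] op 0.401 ff 0.0
```

View pics/s4.png

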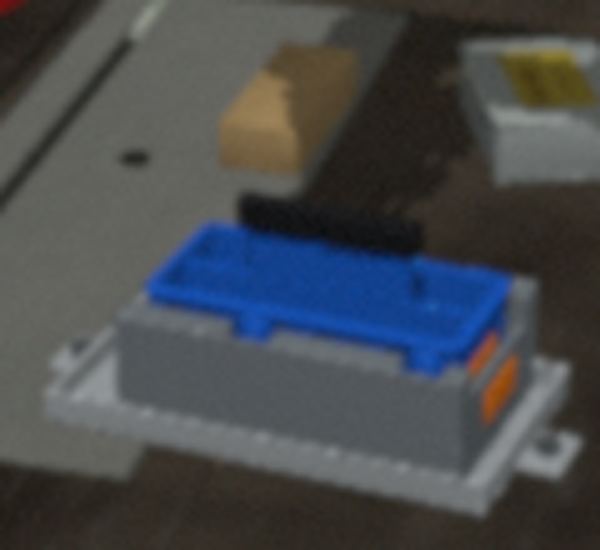

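The blue tote sits level inside the grey one, with both tags at the robot end, (485,352) and (500,390). The gripper is clear, so I'm handing in.

```bash
python3 -c "
from rig import *
print(finish_job())"
```

```text
the job is handed in; nothing more can be done
None
```

The blue tote is turned, nested level on the grey tote's floor with both tags at the same end, pressed home at about 15 N for over half a second, released, and handed in at about 23 s; its feet dropped into the channels on the first lowering, so no search was needed.

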